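Lay the rocking half-round vial rack flat on the square mat

TASK

The empty half-round vial rack has been left standing on its curved rim, where it rocks at a touch. Steady it, carry it to the square grey mat (not the round one) and settle it in the middle of that mat on its flat underside, wells facing up, ready for loading. Do not let go of it high above the surface, and leave the loaded rack where it is.

Things in the scene. Friction and masses are not known exactly. Their poses are not given: they have to be found in the camera images.
- rack: Ivory D-shaped slab, 0.13 kg: radius 55 mm, straight edge 110 mm, 26 mm thick. One D face has seven dark wells; the other, the underside, is a 7 mm layer of grey rubber. Origin: middle of the straight edge, mid-thickness (centre of the curve). x points out of the wells face, y along the straight edge, z from curve to straight edge. Starts standing still on its rim: z up, x level, any heading.
- rack_mid (a point): The middle of the rack's D: 23.3 mm from its origin along -z. About 32 mm above the surface while it stands, 13 mm when flat. Touched or let go, the rack rocks about its x axis on the rim and comes to rest within seconds. It stands by itself on bench or mat; pushed near the top along x it tips over its lower edge at about 22 degrees and falls flat, its middle then 45 mm farther on.
- mat: Square mat of grey silicone, 190 x 190 mm, 4 mm thick, fixed to the bench, its sides parallel to world x and y. Origin: centre of its underside, on the bench. A round mat of the same material, 170 mm across, lies on the other side of the rack and is not the target.
- loaded_rack: A rack of the same shape and size that already lies flat on the bench, farther from the robot, with four capped vials standing in it (tops 56 mm above the bench). Origin: middle of its straight edge, on the bench. To be left alone.
Not all that is in view belongs to the job. Leave any orange look-alike of the rack alone.

How it is judged:
By the outcome, as a careful person would: the job done as asked, in the order asked, and still so for the second after the job is handed in, with the robot touching nothing.
It also fails if it takes over 35 s, if anything falls off the work surface, if the arm or the gripper's body presses on something with over 40 N, if the wrist force passes 120 N, or if a joint passes its speed limit or range.

ROBOT

A 6-joint arm with a two-finger parallel gripper is mounted at the origin on the work surface. World frame = base frame: x ahead of the robot, y to its left, z up, the work surface at z = 0. Lengths are in mm, angles in rad, forces in N, time in s.
With the tool pointing down it reaches from about 250 to 725 mm from the base axis. Payload 4 kg.
Tool frame: the origin (TCP) lies at the very end of the fingers, on their centre line; the grasp point (between the pads) lies 19 mm behind it; z points along the fingers, y is the line along which they close (so a half turn about z gives the same grasp; the last joint's range is limited). The gripper opens to 85 mm and grips with 20 to 120 N. Pads are 22 mm wide; open, the fingers measure 114 mm over their backs; the gripper's body (76 mm by 85 mm) begins 54 mm behind the grasp point. The pads swing forward as they close: fully open they stand 13 mm farther back than shut.
Start: joints at [-1.29, 0.241, 0.005, 1.335, 0, 1.571], TCP at [138.56, -480.417, 231.306] pointing down, gripper open.
Joint ranges: [-2.72, 2.72], [-1.05, 1.87], [-1.09, 1.28], [-1.99, 2.15], [-1.42, 1.44], [-3.14, 3.14]. Speed limits (rad/s): [2.79, 2.79, 3.14, 3.14, 3.14, 3.14].

INTERFACE

Orientations are given as a unit quaternion [w, x, y, z].
In Python, from workcell import arm gives the robot as it stands. The module is installed in compiled form; this text tells all that it offers.
- The arm moves only by the tool move_arm, never from a script. Its argument "increments" is a list of rows, each an object with "claw": the opening, from 0 (shut) to 1 (fully open); "linear": the shift along the world's x, y, z in cm, a list of three; "angular": the turn, a rotation vector about the world's x, y, z in rad, a list of three. In form: [{"claw": claw, "linear": [tx, ty, tz], "angular": [wx, wy, wz]}, ...]. A call has exactly 8 rows; each row is the pose to reach, as a shift and turn from the pose commanded when the call began; what a row does not reach only later rows make up. A row lasts 1/12 s, in which the tool goes at most 41.7 mm and 7.16 degrees, less where a joint would pass 70% of its speed; a pose out of reach is approached as far as the arm can. A call with a gripper value outside its range is refused whole. The fingers move at their own pace and stop on an object; "newtons" is the grip in N (left out, the last holds). Time passes only in rows, so rows that repeat a pose let the fingers close, or fill a call up. It gives the time, the measured TCP pose, the force, the opening and the grip force at its end, in the units of the state.
- arm.get_obs(): the state, without advancing time (a new reading comes with each control period).
- arm.camera(name): name is "side" or "top"; returns the picture (384x512x3 uint8, red, green, blue); there is no depth.
- arm.calibration(name): a dict with "fx", "fy", "cx", "cy" (pixels), "pose" (4x4, takes a point from camera to world coordinates). Camera axes: x right, y down, z forward; pixel columns grow to the right and rows downward; lengths in mm; the calibration is good to about 2 mm. A picture is of the moment at which its call begins. calibration takes no time and is no camera call.
- arm.finish_job(): hands the job in; it is judged then, once.
The state is a dict: "t": time; "joint_pos": joint angles; "qd": joint speeds; "effort": joint torques, N m; "position": TCP position; "eef_rot": TCP orientation; "ft_force": force on the tool from outside, world axes, zero at the start; "ft_torque": the same for the moment, N m; "finger_gap": opening from 0.0 (shut) to 1.0 (fully open); "grip_force": force on a finger pad.
Only numpy, scipy, OpenCV 4.12 (cv2) and the standard library are available. Lean on these libraries where they do the work, as an engineer would, in place of code of your own. Each camera call takes 0.05 s, during which the arm holds its last target. There are 200 camera calls.

## Working session

There is one attempt and no reset: what is moved stays moved. The work goes in short steps, Python scripts to look and compute and a tool call to move; the robot and the scene stay as the last step left them, time stands still between calls to the robot, and variables do not carry over. Pictures are saved under pics/ and viewed, at most 10 in all, crops included, and the job is handed in when it is done.

Besides the shell and the picture viewer there is one more tool, called after ">>>" by a JSON object that holds its "method" and its "body". move_arm: Moves the arm, as the interface text tells. Its arguments: {"type":"object","properties":{"increments":{"type":"array"},"newtons":{"type":"number"}},"required":["increments"]}

```bash
mkdir -p pics; cat > h.py <<'E'
import numpy as np,cv2
from workcell import arm
def snap(n,f):
    im=arm.camera(n); cv2.imwrite('pics/'+f,im[:,:,::-1]); return im
def px(n,u,v,z):
    c=arm.calibration(n);P=np.array(c['pose']);d=P[:3,:3]@[(u-c['cx'])/c['fx'],(v-c['cy'])/c['fy'],1]
    return (P[:3,3]+d*(z-P[2,3])/d[2]).round(1)
def proj(n,p):
    c=arm.calibration(n);P=np.array(c['pose']);q=P[:3,:3].T@(np.array(p)-P[:3,3]);return (q[0]/q[2]*c['fx']+c['cx']).round(1),(q[1]/q[2]*c['fy']+c['cy']).round(1)
E
python3 - <<'E'
from h import *
a=snap('top','t0.png');b=snap('side','s0.png')
for n in('top','side'):
    c=arm.calibration(n);print(n,c['fx'],np.array(c['pose']).round(2).tolist())
print(arm.get_obs())
E
```

```text
top 353.591999223109 [[0.01, -0.99, 0.1, 527.59], [-1.0, -0.01, -0.02, -1.77], [0.02, -0.1, -0.99, 960.18], [0.0, 0.0, 0.0, 1.0]]
side 377.01361639420975 [[0.85, -0.32, 0.42, 261.94], [-0.53, -0.54, 0.66, -594.43], [0.01, -0.78, -0.63, 621.92], [0.0, 0.0, 0.0, 1.0]]
{'t': 0.1, 'joint_pos': array([-1.28999877e+00,  2.41353861e-01,  3.85454077e-03,  1.33521630e+00,
       -1.07095007e-05,  1.57078800e+00]), 'qd': array([ 0.00024715, -0.00135456,  0.00382534,  0.00097211, -0.00107805,
       -0.00079095]), 'effort': array([ 2.09914233e-04, -3.73137224e+01,  2.53009933e+01,  1.08270912e-02,
        6.07143033e-05,  6.34319392e-06]), 'position': array([ 138.39865505, -479.86610366,  230.49220718]), 'eef_rot': array([-9.49455035e-04,  9.90159231e-01,  1.39942044e-01, -1.39589095e-04]), 'ft_force': array([-0.63965102, -0.76256528,  0.10521126]), 'ft_torque': array([ 0.01960192,  0.0396531 , -0.0009597 ]), 'grip_force': 0.0, 'finger_gap': 0.99978454566946}
```

View pics/t0.png

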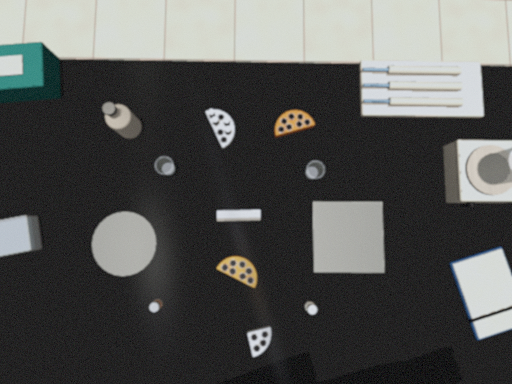

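View pics/s0.png

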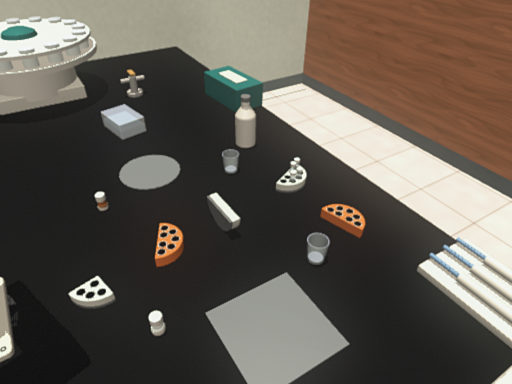

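Candidates (top px): standing white slab (238,215); flat loaded rack with vials (222,127); orange look-alikes (295,122) and (238,270); white quarter-round piece (260,341). By the description I choose the standing slab at (238,215), side px (223,212). The target is the square mat at top px (348,237).

```bash
python3 - <<'E'
from h import *
a=cv2.imread('pics/t0.png')[195:235,205:275];b=cv2.imread('pics/s0.png')[180:240,190:260]
r=lambda i:cv2.resize(i,(i.shape[1]*560//i.shape[0] if 0 else 390, 390*i.shape[0]//i.shape[1]),interpolation=cv2.INTER_CUBIC)
A=r(a);B=r(b);A=cv2.copyMakeBorder(A,0,B.shape[0]-A.shape[0],0,0,0)
cv2.imwrite('pics/c0.png',np.hstack([A,B]))
for u,v in((312,202),(383,202),(385,272),(313,272)):print(px('top',u,v,4))
E
```

```text
[ 597.9 -190.7    4. ]
[ 599.3 -385.3    4. ]
[ 411.6 -384.4    4. ]
[ 411. -191.    4.]
```

View pics/c0.png

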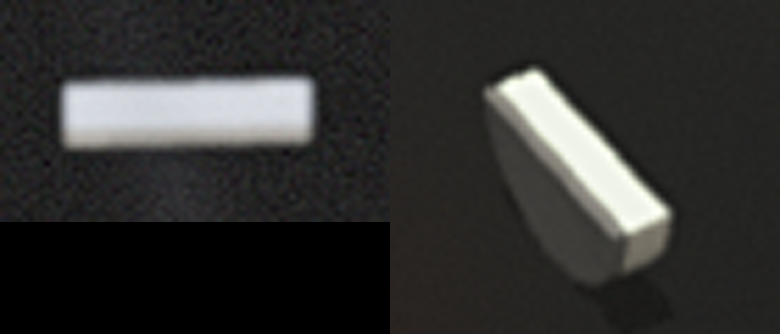

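The crop shows the slab standing with a plain grey face towards the robot (-x), so the wells face +x. It's ivory and D-shaped, so this is the rack.

```bash
python3 - <<'E'
from h import *
q=[px('top',205+x/5.571,195+y/5.571,55) for x,y in((62,78),(313,76),(314,144),(63,148))];print(q,np.mean(q,0))
s=[px('side',190+x/5.571,180+y/5.571,55) for x,y in((485,92),(538,68),(672,212),(622,238))]
s=[px('side',190+(x-390)/5.571,180+y/5.571,55) for x,y in((485,92),(538,68),(672,212),(622,238))];print(s,np.mean(s,0))
for n in(q,s):
  d=n[1]-n[0]+n[2]-n[3] if n is q else n[2]-n[1]+n[3]-n[0];print(np.degrees(np.arctan2(d[1],d[0])))
m=[px('side',u,v,4) for u,v in((206,314),(287,273),(348,343))];print(m)
E
```

```text
[array([574.4,  65.6,  55. ]), array([576.1, -49.6,  55. ]), array([545. , -50.2,  55. ]), array([542.4,  64.6,  55. ])] [559.475   7.6    55.   ]
[array([546.5,  61.6,  55. ]), array([573.9,  64.8,  55. ]), array([576.4, -46.9,  55. ]), array([551.6, -49.9,  55. ])] [562.1   7.4  55. ]
-88.92894281150959
-88.04982189502714
[array([ 412.1, -197.1,    4. ]), array([ 600.8, -196.4,    4. ]), array([ 600.2, -381.4,    4. ])]
```

>>> {"method": "move_arm", "body": {"increments": [{"claw": 1, "linear": [2.6, 3.1, 0], "angular": [0, 0, 0.082]}, {"claw": 1, "linear": [5.2, 6.1, 0], "angular": [0, 0, 0.165]}, {"claw": 1, "linear": [7.9, 9.2, 0], "angular": [0, 0, 0.247]}, {"claw": 1, "linear": [10.5, 12.2, 0], "angular": [0, 0, 0.33]}, {"claw": 1, "linear": [13.2, 15.2, 0], "angular": [0, 0, 0.41]}, {"claw": 1, "linear": [15.8, 18.3, 0], "angular": [0, 0, 0.493]}, {"claw": 1, "linear": [18.5, 21.3, 0], "angular": [0, 0, 0.575]}, {"claw": 1, "linear": [21.1, 24.4, 0], "angular": [0, 0, 0.658]}]}}

```text
t: 0.77
position: [350.3, -234.7, 231.1]
eef_rot: [-0.0, 0.891, 0.454, -0.0]
ft_force: [0.2, -1.3, -0.0]
finger_gap: 1.0
grip_force: 0.0
```

>>> {"method": "move_arm", "body": {"increments": [{"claw": 1, "linear": [2.6, 3.1, 0], "angular": [0, 0, 0.082]}, {"claw": 1, "linear": [5.2, 6.1, 0], "angular": [0, 0, 0.165]}, {"claw": 1, "linear": [7.9, 9.2, -2], "angular": [0, 0, 0.247]}, {"claw": 1, "linear": [10.5, 12.2, -4], "angular": [0, 0, 0.33]}, {"claw": 1, "linear": [13.2, 15.2, -6], "angular": [0, 0, 0.41]}, {"claw": 1, "linear": [15.8, 18.3, -8], "angular": [0, 0, 0.493]}, {"claw": 1, "linear": [18.5, 21.3, -10], "angular": [0, 0, 0.575]}, {"claw": 1, "linear": [21.1, 24.4, -12], "angular": [0, 0, 0.658]}]}}

```text
t: 1.43
position: [549.2, -4.7, 119.0]
eef_rot: [-0.0, 0.696, 0.718, -0.0]
ft_force: [1.1, -0.7, -0.2]
finger_gap: 0.998
grip_force: 0.0
```

```bash
python3 - <<'E'
from h import *
o=arm.get_obs();print(o['t'],o['position'],o['eef_rot'],o['joint_pos'])
a=snap('top','t1.png')[180:250,190:290];b=snap('side','s1.png')[120:260,150:290]
r=lambda i:cv2.resize(i,None,fx=390/i.shape[1],fy=390/i.shape[1],interpolation=cv2.INTER_CUBIC)
A=r(a);B=r(b);A=cv2.copyMakeBorder(A,0,B.shape[0]-A.shape[0],0,0,0)
cv2.imwrite('pics/c1.png',np.hstack([A,B])[:,:,::-1])
E
```

```text
1.4333 [549.22532358  -4.74641826 119.02433271] [-2.03185126e-04  6.96291721e-01  7.17758802e-01 -3.18178704e-04] [-8.54230673e-03  4.09773086e-01 -5.77012279e-02  1.10405527e+00
 -1.80069070e-04  1.53189388e+00]
```

View pics/c1.png

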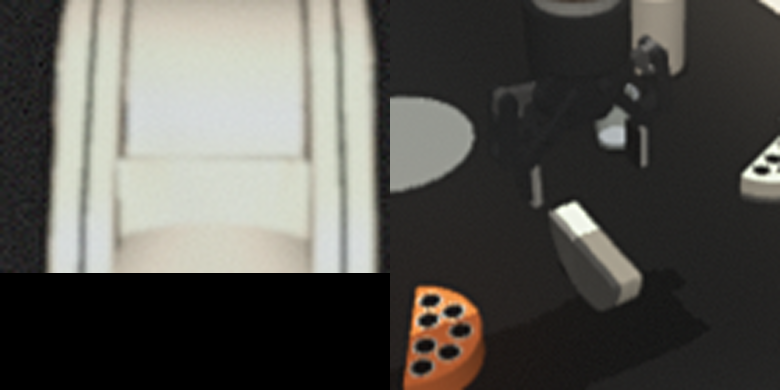

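The side view shows the open fingers hovering above the rack, one on each face side (crop px 535,190 and 643,150), with the rack still upright. Descending.

>>> {"method": "move_arm", "body": {"increments": [{"claw": 1, "linear": [0, 0, 0], "angular": [0, 0, 0]}, {"claw": 1, "linear": [0, 0, -2], "angular": [0, 0, 0]}, {"claw": 1, "linear": [0, 0, -4], "angular": [0, 0, 0]}, {"claw": 1, "linear": [0, 0, -6], "angular": [0, 0, 0]}, {"claw": 1, "linear": [0, 0, -7.7], "angular": [0, 0, 0]}, {"claw": 1, "linear": [0, 0, -9], "angular": [0, 0, 0]}, {"claw": 1, "linear": [0, 0, -9.4], "angular": [0, 0, 0]}, {"claw": 1, "linear": [0, 0, -9.4], "angular": [0, 0, 0]}]}}

```text
t: 2.2
position: [547.4, -7.6, 26.2]
eef_rot: [-0.001, 0.699, 0.715, -0.001]
ft_force: [-0.3, -0.1, 0.3]
finger_gap: 1.005
grip_force: 0.0
```

>>> {"method": "move_arm", "body": {"increments": [{"claw": 0.6, "linear": [0, 0, 0], "angular": [0, 0, 0]}, {"claw": 0.5, "linear": [0, 0, 0], "angular": [0, 0, 0]}, {"claw": 0.45, "linear": [0, 0, 0], "angular": [0, 0, 0]}, {"claw": 0.4, "linear": [0, 0, 0], "angular": [0, 0, 0]}, {"claw": 0.35, "linear": [0, 0, 0], "angular": [0, 0, 0]}, {"claw": 0.3, "linear": [0, 0, 0], "angular": [0, 0, 0]}, {"claw": 0.2, "linear": [0, 0, 0], "angular": [0, 0, 0]}, {"claw": 0.1, "linear": [0, 0, 0], "angular": [0, 0, 0]}], "newtons": 30}}

```text
t: 2.87
position: [549.3, -6.4, 27.1]
eef_rot: [0.001, 0.698, 0.716, 0.0]
ft_force: [0.4, -0.1, 4.0]
finger_gap: 0.302
grip_force: 29.9
```

```bash
python3 - <<'E'
from h import *
b=snap('side','s2.png')[120:260,150:290]
cv2.imwrite('pics/c2.png',cv2.resize(b,None,fx=3,fy=3,interpolation=cv2.INTER_CUBIC)[:,:,::-1])
o=arm.get_obs();print(o['t'],o['position'],o['finger_gap'],o['grip_force'],o['ft_force'])
E
```

```text
2.9167 [549.30050835  -6.40119082  27.10774121] 0.3024902755623842 29.9815057698288 [0.3466232  0.19725962 5.65064002]
```

View pics/c2.png

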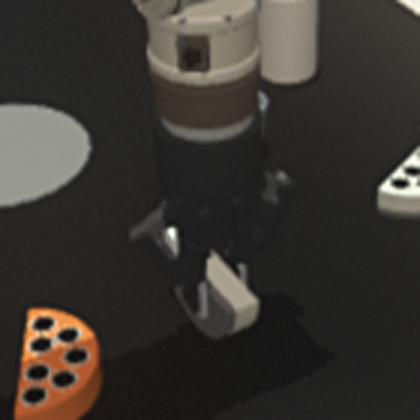

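Gripped (gap 25.7 mm), with the slab still upright between the pads, though the grasp is about 14 mm off-centre in y. I'll tighten the grip, lift and carry.

>>> {"method": "move_arm", "body": {"increments": [{"claw": 0.1, "linear": [0, 0, 0], "angular": [0, 0, 0]}, {"claw": 0.1, "linear": [0, 0, 1], "angular": [0, 0, 0]}, {"claw": 0.1, "linear": [0, 0, 2.5], "angular": [0, 0, 0]}, {"claw": 0.1, "linear": [0, 0, 4], "angular": [0, 0, 0]}, {"claw": 0.1, "linear": [0, -1, 5.5], "angular": [0, 0, 0]}, {"claw": 0.1, "linear": [0, -3, 6], "angular": [0, 0, 0]}, {"claw": 0.1, "linear": [0, -5.5, 6], "angular": [0, 0, 0]}, {"claw": 0.1, "linear": [0, -8, 6], "angular": [0, 0, 0]}], "newtons": 60}}

```text
t: 3.58
position: [548.3, -86.6, 86.9]
eef_rot: [-0.0, 0.697, 0.717, -0.0]
ft_force: [0.5, -1.2, -1.9]
finger_gap: 0.293
grip_force: 59.0
```

>>> {"method": "move_arm", "body": {"increments": [{"claw": 0.1, "linear": [0, -2.7, 0], "angular": [0, 0, 0]}, {"claw": 0.1, "linear": [0, -5.4, 0], "angular": [0, 0, 0]}, {"claw": 0.1, "linear": [0, -8.1, 0], "angular": [0, 0, 0]}, {"claw": 0.1, "linear": [0, -10.8, 0], "angular": [0, 0, 0]}, {"claw": 0.1, "linear": [0, -13.5, 0], "angular": [0, 0, 0]}, {"claw": 0.1, "linear": [0, -16.2, 0], "angular": [0, 0, 0]}, {"claw": 0.1, "linear": [0, -18.5, 0], "angular": [0, 0, 0]}, {"claw": 0.1, "linear": [0, -20, 0], "angular": [0, 0, 0]}]}}

```text
t: 4.25
position: [547.7, -288.5, 85.9]
eef_rot: [-0.001, 0.699, 0.716, -0.0]
ft_force: [0.0, 0.3, -1.3]
finger_gap: 0.297
grip_force: 59.0
```

>>> {"method": "move_arm", "body": {"increments": [{"claw": 0.1, "linear": [0, -0.8, 0], "angular": [0, 0, 0]}, {"claw": 0.1, "linear": [0, -1.4, 0], "angular": [0, 0, 0]}, {"claw": 0.1, "linear": [0, -1.6, -1], "angular": [0, 0, 0]}, {"claw": 0.1, "linear": [0, -1.6, -2], "angular": [0, 0, 0]}, {"claw": 0.1, "linear": [0, -1.6, -3], "angular": [0, 0, 0]}, {"claw": 0.1, "linear": [0, -1.6, -3.5], "angular": [0, 0, 0]}, {"claw": 0.1, "linear": [0, -1.6, -3.5], "angular": [0, 0, 0]}, {"claw": 0.1, "linear": [0, -1.6, -3.5], "angular": [0, 0, 0]}]}}

```text
t: 4.92
position: [548.2, -301.4, 50.5]
eef_rot: [-0.001, 0.697, 0.717, -0.0]
ft_force: [0.0, 0.4, -0.9]
finger_gap: 0.296
grip_force: 59.0
```

```bash
python3 - <<'E'
from h import *
b=snap('side','s3.png')[220:384,180:360]
cv2.imwrite('pics/c3.png',cv2.resize(b,None,fx=3.5,fy=3.5,interpolation=cv2.INTER_CUBIC)[:,:,::-1])
o=arm.get_obs();print(o['t'],o['position'],o['eef_rot'],o['finger_gap'],o['grip_force'],o['ft_force'])
E
```

```text
4.9667 [ 548.75609943 -301.80877568   51.24639408] [-2.02607279e-04  6.97562688e-01  7.16523730e-01 -1.78887787e-05] 0.29470392111169125 59.00290839315858 [ 0.70641337 -0.455235   -0.84565751]
```

View pics/c3.png

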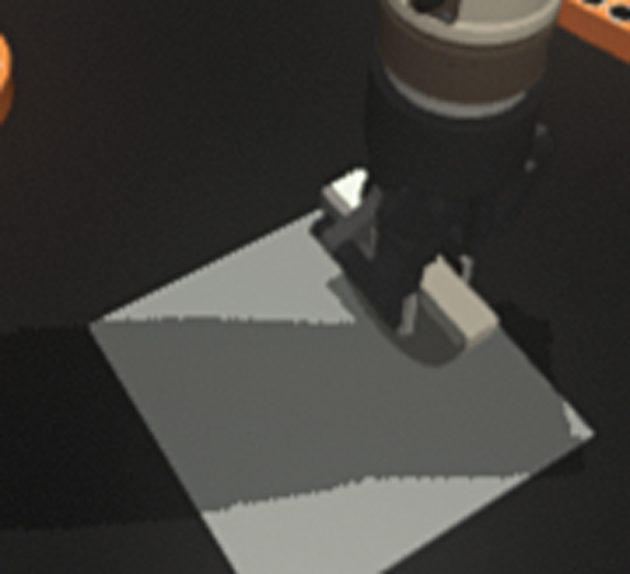

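The rack is held upright over the far part of the mat. The -x bottom face corners of its top edge are at crop (325,190) and (465,345). I'll check the offset, then lower.

```bash
python3 - <<'E'
from h import *
for x,y in((355,170),(323,190),(497,320),(465,342)):print(px('side',180+x/3.5,220+y/3.5,79))
E
```

```text
[ 557.  -230.7   79. ]
[ 534.8 -233.1   79. ]
[ 561.5 -341.9   79. ]
[ 540.8 -343.4   79. ]
```

>>> {"method": "move_arm", "body": {"increments": [{"claw": 0.1, "linear": [0.1, 0, -0.5], "angular": [0, 0, 0]}, {"claw": 0.1, "linear": [0.2, 0, -1], "angular": [0, 0, 0]}, {"claw": 0.1, "linear": [0.2, 0, -1.4], "angular": [0, 0, 0]}, {"claw": 0.1, "linear": [0.2, 0, -1.6], "angular": [0, 0, 0]}, {"claw": 0.1, "linear": [0.2, 0, -1.8], "angular": [0, 0, 0]}, {"claw": 0.1, "linear": [0.2, 0, -1.9], "angular": [0, 0, 0]}, {"claw": 0.1, "linear": [0.2, 0, -1.9], "angular": [0, 0, 0]}, {"claw": 0.1, "linear": [0.2, 0, -1.9], "angular": [0, 0, 0]}]}}

```text
t: 5.63
position: [550.6, -302.5, 32.5]
eef_rot: [0.0, 0.698, 0.716, 0.0]
ft_force: [-0.9, -0.4, -1.1]
finger_gap: 0.296
grip_force: 59.0
```

>>> {"method": "move_arm", "body": {"increments": [{"claw": 0.1, "linear": [0, 0, -0.05], "angular": [0, 0, 0]}, {"claw": 0.1, "linear": [0, 0, -0.1], "angular": [0, 0, 0]}, {"claw": 0.1, "linear": [0, 0, -0.15], "angular": [0, 0, 0]}, {"claw": 0.1, "linear": [0, 0, -0.2], "angular": [0, 0, 0]}, {"claw": 0.1, "linear": [0, 0, -0.2], "angular": [0, 0, 0]}, {"claw": 0.1, "linear": [0, 0, -0.2], "angular": [0, 0, 0]}, {"claw": 0.1, "linear": [0, 0, -0.2], "angular": [0, 0, 0]}, {"claw": 0.1, "linear": [0, 0, -0.2], "angular": [0, 0, 0]}]}}

```text
t: 6.3
position: [550.8, -302.6, 31.2]
eef_rot: [0.0, 0.698, 0.716, 0.0]
ft_force: [-2.3, -0.4, 5.4]
finger_gap: 0.293
grip_force: 59.8
```

Contact with the mat. Releasing, then lifting straight up.

>>> {"method": "move_arm", "body": {"increments": [{"claw": 0.4, "linear": [0, 0, 0], "angular": [0, 0, 0]}, {"claw": 0.5, "linear": [0, 0, 0], "angular": [0, 0, 0]}, {"claw": 0.7, "linear": [0, 0, 0], "angular": [0, 0, 0]}, {"claw": 0.8, "linear": [0, 0, 0], "angular": [0, 0, 0]}, {"claw": 0.8, "linear": [0, 0, 0.5], "angular": [0, 0, 0]}, {"claw": 0.8, "linear": [0, 0, 2], "angular": [0, 0, 0]}, {"claw": 0.8, "linear": [0, 0, 4], "angular": [0, 0, 0]}, {"claw": 0.8, "linear": [0, 0, 6], "angular": [0, 0, 0]}]}}

```text
t: 6.97
position: [550.2, -302.1, 90.5]
eef_rot: [-0.001, 0.698, 0.716, -0.0]
ft_force: [0.0, -0.4, -0.4]
finger_gap: 0.799
grip_force: 0.0
```

>>> {"method": "move_arm", "body": {"increments": [{"claw": 0.8, "linear": [0, 0, 1], "angular": [0, 0, 0]}, {"claw": 0.5, "linear": [1, 0.3, 1], "angular": [0, 0, 0]}, {"claw": 0.2, "linear": [2.5, 0.7, 1], "angular": [0, 0, 0]}, {"claw": 0, "linear": [4, 1.2, 1], "angular": [0, 0, 0]}, {"claw": 0, "linear": [5.5, 1.5, 1], "angular": [0, 0, 0]}, {"claw": 0, "linear": [6, 1.5, 1], "angular": [0, 0, 0]}, {"claw": 0, "linear": [6, 1.5, 1], "angular": [0, 0, 0]}, {"claw": 0, "linear": [6, 1.5, 1], "angular": [0, 0, 0]}]}}

```text
t: 7.63
position: [610.2, -287.1, 99.1]
eef_rot: [-0.001, 0.698, 0.716, -0.0]
ft_force: [-0.0, -0.3, -0.2]
finger_gap: -0.001
grip_force: 0.0
```

```bash
python3 - <<'E'
from h import *
b=snap('side','s4.png')[220:384,180:360]
cv2.imwrite('pics/c4.png',cv2.resize(b,None,fx=3.5,fy=3.5,interpolation=cv2.INTER_CUBIC)[:,:,::-1])
o=arm.get_obs();print(o['t'],o['position'],o['eef_rot'],o['finger_gap'],o['joint_pos'])
E
```

```text
7.6833 [ 609.84278792 -287.28942705   99.42980612] [-8.68149269e-04  6.97905785e-01  7.16188918e-01 -4.41960205e-04] 0.002557059256044667 [-4.40130260e-01  6.63720663e-01  3.18438904e-01  1.22744424e+00
 -2.69077014e-04  1.10480934e+00]
```

View pics/c4.png

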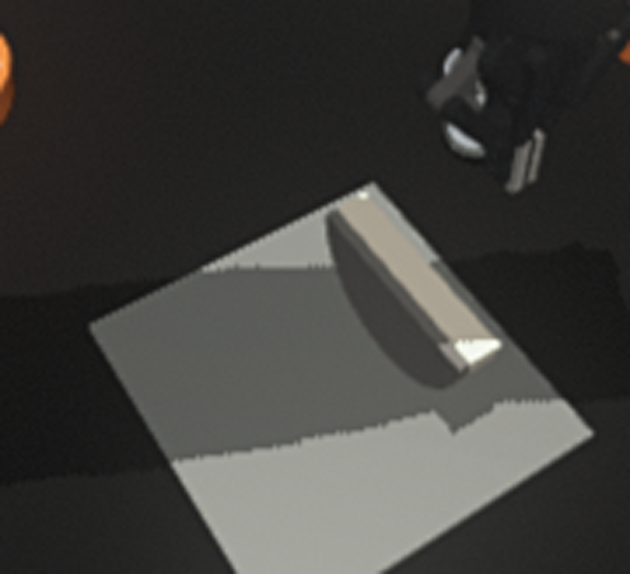

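The rack stands by itself on the mat, grey face towards -x, top corners at crop (365,190), (330,212), (500,345) and (463,370). Now measure it before tipping it over.

```bash
python3 - <<'E'
from h import *
q=[px('side',180+x/3.5,220+y/3.5,59) for x,y in((360,190),(330,212),(500,345),(463,370))];print(q,np.mean(q,0))
print(px('top',315,172,0))
E
```

```text
[array([ 562.1, -230.2,   59. ]), array([ 539.7, -234.1,   59. ]), array([ 564.6, -344.4,   59. ]), array([ 540.6, -345.7,   59. ])] [ 551.75 -288.6    59.  ]
[ 681.2 -200.8    0. ]
```

>>> {"method": "move_arm", "body": {"increments": [{"claw": 0, "linear": [0, -0.1, -1], "angular": [0, 0, 0]}, {"claw": 0, "linear": [0, -0.1, -2.5], "angular": [0, 0, 0]}, {"claw": 0, "linear": [0, -0.1, -4], "angular": [0, 0, 0]}, {"claw": 0, "linear": [0, -0.1, -5], "angular": [0, 0, 0]}, {"claw": 0, "linear": [-1, -0.1, -5.2], "angular": [0, 0, 0]}, {"claw": 0, "linear": [-2, -0.1, -5.2], "angular": [0, 0, 0]}, {"claw": 0, "linear": [-2.5, -0.1, -5.2], "angular": [0, 0, 0]}, {"claw": 0, "linear": [-2.5, -0.1, -5.2], "angular": [0, 0, 0]}], "newtons": 20}}

```text
t: 8.35
position: [584.0, -288.6, 48.1]
eef_rot: [-0.001, 0.698, 0.716, -0.0]
ft_force: [0.1, -0.2, -0.1]
finger_gap: -0.006
grip_force: 0.0
```

>>> {"method": "move_arm", "body": {"increments": [{"claw": 0, "linear": [-0.4, 0, 0], "angular": [0, 0, 0]}, {"claw": 0, "linear": [-0.8, 0, 0], "angular": [0, 0, 0]}, {"claw": 0, "linear": [-1.2, 0, 0], "angular": [0, 0, 0]}, {"claw": 0, "linear": [-1.6, 0, 0], "angular": [0, 0, 0]}, {"claw": 0, "linear": [-2, 0, 0], "angular": [0, 0, 0]}, {"claw": 0, "linear": [-2.4, 0, 0], "angular": [0, 0, 0]}, {"claw": 0, "linear": [-2.7, 0, 0], "angular": [0, 0, 0]}, {"claw": 0, "linear": [-3, 0, 0], "angular": [0, 0, 0]}]}}

```text
t: 9.02
position: [555.2, -288.4, 48.4]
eef_rot: [-0.0, 0.698, 0.716, -0.0]
ft_force: [-0.6, -0.7, 0.4]
finger_gap: -0.0
grip_force: 0.0
```

```bash
python3 - <<'E'
from h import *
b=snap('side','s5.png')[220:384,180:360]
cv2.imwrite('pics/c5.png',cv2.resize(b,None,fx=3.5,fy=3.5,interpolation=cv2.INTER_CUBIC)[:,:,::-1])
o=arm.get_obs();print(o['t'],o['position'],o['ft_force'])
E
```

```text
9.0667 [ 554.57091352 -288.35245493   48.28688734] [-1.27927336  0.15940336  0.51522471]
```

View pics/c5.png

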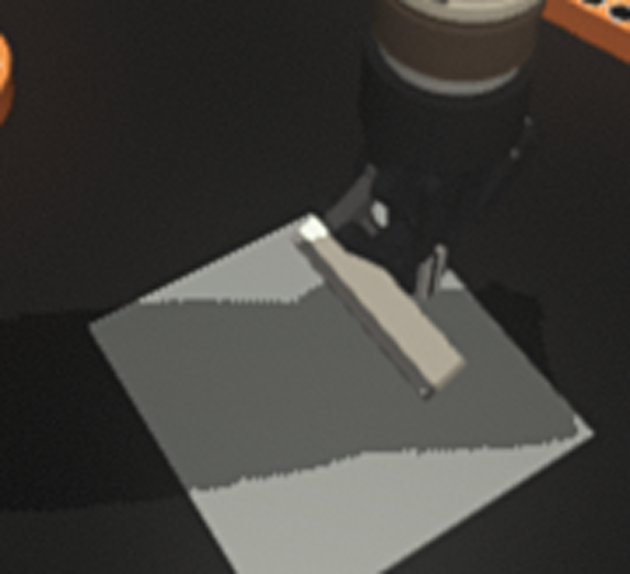

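The rack is leaning well over towards -x (top edge from crop (310,230) to (445,380)), mid-tip. I'll follow slightly, then retreat upward.

>>> {"method": "move_arm", "body": {"increments": [{"claw": 0, "linear": [-0.3, 0, 0], "angular": [0, 0, 0]}, {"claw": 0, "linear": [-0.6, 0, 0], "angular": [0, 0, 0]}, {"claw": 0, "linear": [-0.9, 0, 0], "angular": [0, 0, 0]}, {"claw": 0, "linear": [-0.9, 0, 0], "angular": [0, 0, 0]}, {"claw": 0, "linear": [-0.9, 0, 0], "angular": [0, 0, 0]}, {"claw": 0, "linear": [-0.5, 0, 1], "angular": [0, 0, 0]}, {"claw": 0, "linear": [0, 0, 3], "angular": [0, 0, 0]}, {"claw": 0, "linear": [2, 0, 6], "angular": [0, 0, 0]}]}}

```text
t: 9.73
position: [571.2, -287.3, 105.4]
eef_rot: [-0.005, 0.698, 0.716, -0.002]
ft_force: [-0.1, -0.5, -1.5]
finger_gap: -0.002
grip_force: 0.0
```

>>> {"method": "move_arm", "body": {"increments": [{"claw": 0, "linear": [1, 3, 3], "angular": [0, 0, 0]}, {"claw": 0, "linear": [1, 6, 6], "angular": [0, 0, 0]}, {"claw": 0, "linear": [1, 9, 8], "angular": [0, 0, 0]}, {"claw": 0, "linear": [1, 12, 8], "angular": [0, 0, 0]}, {"claw": 0, "linear": [1, 15, 8], "angular": [0, 0, 0]}, {"claw": 0, "linear": [1, 18, 8], "angular": [0, 0, 0]}, {"claw": 0, "linear": [1, 20, 8], "angular": [0, 0, 0]}, {"claw": 0, "linear": [1, 20, 8], "angular": [0, 0, 0]}]}}

```text
t: 10.4
position: [585.7, -84.2, 188.7]
eef_rot: [-0.0, 0.696, 0.718, 0.001]
ft_force: [0.4, 0.2, 0.9]
finger_gap: -0.002
grip_force: 0.0
```

```bash
python3 - <<'E'
from h import *
b=snap('side','s6.png')[220:384,180:360];a=snap('top','t6.png')[190:290,295:400]
r=lambda i:cv2.resize(i,(390,390*i.shape[0]//i.shape[1]),interpolation=cv2.INTER_CUBIC)
A=r(a);B=r(b);h=max(len(A),len(B));p=lambda i:cv2.copyMakeBorder(i,0,h-len(i),0,0,0)
cv2.imwrite('pics/c6.png',np.hstack([p(A),p(B)])[:,:,::-1]);print(arm.get_obs()['t'],arm.get_obs()['position'])
E
```

```text
10.5 [585.85400746 -87.70970605 188.54852616]
```

View pics/c6.png

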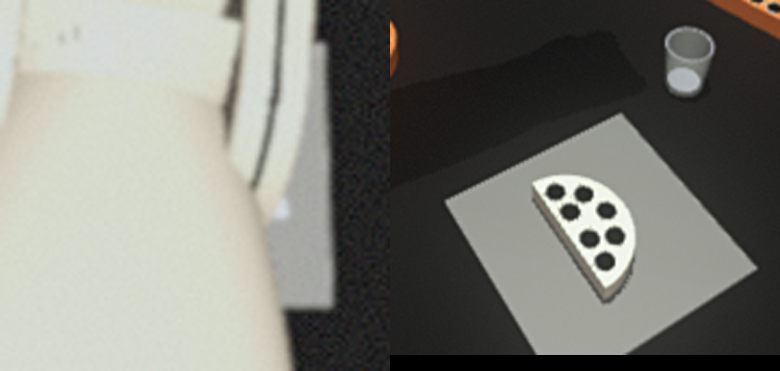

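The rack lies flat, wells up, near the mat centre. Straight-edge top ends are at crop (533,184) and (607,292). Now the placing error.

```bash
python3 - <<'E'
from h import *
im=cv2.imread('pics/s6.png');m=cv2.inRange(im,(190,195,195),(255,255,255));n,l,st,c=cv2.connectedComponentsWithStats(m)
f=lambda x,y:px('side',180+(x-390)/2.1667,220+y/2.1667,30)
a,b=f(533,184),f(607,292);print(a,b,(a+b)/2)
for i in range(1,n):
  if st[i,4]>200 and 220<c[i][0]<320 and c[i][1]>280:
    h=cv2.convexHull(np.argwhere(l==i)[:,::-1].astype(np.int32))[:,0]
    w=np.array([px('side',*p,30)[:2] for p in h],np.float32);M=cv2.moments(w.reshape(-1,1,2));print('mid',M['m10']/M['m00'],M['m01']/M['m00'],w.min(0),w.max(0))
E
```

```text
[ 477.4 -234.9   30. ] [ 475.6 -347.3   30. ] [ 476.5 -291.1   30. ]
mid 499.8673367549383 -287.88660847920096 [ 476.1 -342.7] [ 532.  -233.2]
```

The middle is about 6 mm from the mat centre and the arm is clear, so I'm handing the job in.

```bash
python3 -c "
from workcell import arm
print(arm.finish_job())"
```

```text
the job is handed in; nothing more can be done
None
```

I handed the job in at about 10.5 s of the 35 s allowed: the rack lies flat on the square mat, wells up, its middle about 6 mm from the mat centre, with the arm clear and the loaded rack not touched.

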